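Open the oil strainer and stand its cartridge in the dish

ROBOT

A 6-joint arm with a two-finger parallel gripper is mounted at the origin on a cart in front of the work surface, level with it; the furniture and walls round the work are solid. World frame = base frame: x ahead of the robot, y to its left, z up, the work surface at z = 0. Lengths are in m, angles in degrees, forces in N, time in s.
With the tool pointing down it reaches from about 0.2 to 0.875 m from the base axis. Payload 3.4 kg.
Tool frame: the origin (TCP) lies midway between the tips of the shut fingers; the grasp point (between the pads) lies 19 mm behind it; z points along the fingers, y is the line along which they close (so a half turn about z gives the same grasp; the last joint's range is limited). The gripper opens to 94 mm and grips with 3 to 60 N. Pads are 16 mm wide; open, the fingers measure 119 mm over their backs; the gripper's body (75 mm by 177 mm) begins 78 mm behind the grasp point.
Start: joints at [64.572, 15.808, 86.224, -0, 77.962, -6.933], TCP at [0.182, 0.545, 0.205] pointing down, gripper open.
Joint ranges: [-165.64, 165.64], [-43.16, 119.46], [12.63, 154.43], [-67.54, 247.53], [6.08, 155.33], [-154.97, 154.97]. Speed limits (degrees/s): [147.25, 147.25, 180, 180, 180, 180].

INTERFACE

Orientations are given as a 3x3 rotation matrix whose columns are the frame's x, y, z axes.
In Python, from bench import r gives the robot as it stands.
- The arm moves only by the tool step_arm, never from a script. Its argument "motion" is a list of rows, each a list of 3 entries, a list of its own where there are three numbers: the finger opening in m, from 0 to 0.094, then the shift along the tool's x, y, z in m, then the turn about the tool's z in rad. A call has 1 to 20 rows; each row shifts and turns the commanded pose from where the row before left it, along the tool's axes as they then stand; what a row does not reach is not made up. A row lasts 1/8 s, in which the tool goes at most 62.5 mm and 10.7 degrees, less where a joint would pass 70% of its speed; a pose out of reach is approached as far as the arm can. A call is refused whole if a number of a shift passes 0.0625 or a number of a turn 0.188, either way. A call with a gripper value outside its range is refused whole. The fingers move at their own pace and stop on an object; "grip_force" is the grip in N (left out, the last holds). Time passes only in rows, so rows that do not move let the fingers close. It gives the time, the measured TCP pose, the force, the opening and the grip force at its end, in the units of the state.
- r.observe(): the state, without advancing time (a new reading comes with each control period).
- r.snapshot(name): name is "side" or "top"; returns a dict with "img" (420x560x3 uint8, red, green, blue), "K" (3x3 intrinsics, pixels), "extrinsics" (4x4, takes a point from camera to world coordinates). Camera axes: x right, y down, z forward; pixel columns grow to the right and rows downward; lengths in m; the calibration is good to about 2 mm. A picture is of the moment at which its call begins. There is no depth.
- r.finish_job(): hands the job in; it is judged then, once.
The state is a dict: "time": time; "qpos": joint angles; "joint_vel": joint speeds; "tau": joint torques, N m; "position": TCP position; "tool_rot": TCP orientation; "wrist_force": force on the tool from outside, world axes, zero at the start; "torque": the same for the moment, N m; "width": finger opening in m; "gripper_force": force on a finger pad.
Only numpy, scipy, OpenCV 4.12 (cv2) and the standard library are available. Lean on these libraries where they do the work, as an engineer would, in place of code of your own. Each camera call takes 0.05 s, during which the arm holds its last target. There are 200 camera calls.

TASK

The oil strainer on the motor cabinet is due for cleaning. Unscrew its yellow cover cap counter-clockwise, regrasping as often as it takes and without forcing the thread, lift it clear and set it down flat on the bare cabinet top, away from the strainer and the dish. Then pull the cartridge out by its stem and stand it upright in the middle of the empty steel dish on the cabinet, leaving the spray tin, the tape and the brush where they are.

Things in the scene. Friction and masses are not known exactly. Their poses are not given: they have to be found in the camera images.
- strainer_housing: Grey oil strainer, bolted down (fixed): foot plate 150 x 100 mm and block with brass pipe unions towards its own +x and -x, all under 35 mm high; upright canister 62 mm in diameter up to 72 mm, then a threaded neck, rim 104 mm above the cabinet top, bore 34 mm. Origin: centre of the underside, on the vertical axis of cap and cartridge; z up.
- cover_cap: Yellow ribbed round cap, 61 mm in diameter, 43 mm high, 0.11 kg, screwed on the neck. Origin: centre of its lower edge, 74 mm above the cabinet top when screwed down (top at 117 mm); z up through the closed top; black mark towards its +x. A spring below the cartridge pushes it up with 9 N, 3 N near the end of the thread, so it drags and stays where it is left. Grip the sides, at any yaw.
- cap_middle (a point): Point on the cap's axis at half height. The thread: turned counter-clockwise (from above) the cap first turns level for up to 1.3 rad (different each time, not visible), then rises 4.6 mm per rad (29 mm per turn). It is free after 4.5 to 5.8 rad in all, 20 mm up; until then lifting it meets a hard stop within about 2 mm.
- cartridge: Cartridge, 75 mm long, 0.07 kg: mesh body with black rings, 30 mm in diameter, 45 mm long; above it a bright round stem, 15 mm in diameter, 30 mm long. Origin: centre of its underside; z along the stem. 37 mm above the cabinet top under the closed cap; with the cap off the spring lifts it to 59 mm, stem 30 mm out of the neck. Loose in the bore: pull straight up.
- drip_dish: Round pressed steel dish, empty, 157 mm across the rim, 28 mm high, 0.4 kg, loose; flat floor 110 mm across, 2 mm thick. Origin: centre of the underside. Apart from the things listed, the cabinet top (z = 0) is bare from x = 0.40 to 0.73 and y = -0.13 to 0.22.
- spray_tin: Bystander: green spray tin with red cap, 60 mm in diameter, 214 mm high, standing. Origin: centre of the underside.
- tape_reel: Bystander: roll of masking tape lying flat, 96 mm in diameter, 25 mm high. Origin: centre of the underside.
- dust_brush: Bystander: dusting brush with wooden back, 110 mm long along its own x, 30 mm wide, 53 mm high. Origin: centre of the underside.
Not all that is in view belongs to the job. What is shaped like the cover_cap but brown or pink is not meant.

How it is judged (in metres and radians):
On the way, in this order (a step that is already met when the one before it is completed fails the run):
1. the cap is unscrewed and lifted clear of the neck, the cartridge still in its well (z of cover_cap in the frame of strainer_housing above 0.11 m and z of cartridge in the frame of strainer_housing below 0.065 m and horizontal distance between cartridge and strainer_housing below 0.008 m), for 0.1 s.
2. the cap is set down on the cabinet top (height (world z) of cap_middle below 0.027 m and linear speed of cover_cap below 0.03 m/s and contact force between the fingers and cover_cap below 0.1 N and horizontal distance between cartridge and strainer_housing below 0.008 m), for 0.1 s.
At the end, for the whole second after the job is handed in: Cap flat on the cabinet top (middle 18 to 25 mm high, within 6 degrees, either way up), over 95 mm from the strainer axis and 100 mm from the dish centre; cartridge upright (within 9 degrees) on the floor of the level dish, within 40 mm of its centre; both at rest (height (world z) of cap_middle between 0.018 and 0.025 m and (angle between cover_cap's own z axis and vertical below 0.1 rad or angle between cover_cap's own z axis and vertical above 3.04 rad) and horizontal distance between cover_cap and strainer_housing above 0.095 m and horizontal distance between cover_cap and drip_dish above 0.1 m and linear speed of each of cover_cap, cartridge below 0.02 m/s and horizontal distance between cartridge and drip_dish below 0.04 m and z of cartridge in the frame of drip_dish below 0.008 m and angle between cartridge's own z axis and vertical below 0.15 rad and angle between drip_dish's own z axis and vertical below 0.08 rad); the robot touches nothing.
It fails at once if the thread is forced: more than 50 N between the cap and the strainer housing (contact force between cover_cap and strainer_housing above 50 N).
It fails at once if the spray tin, the tape or the brush is shifted by more than 20 mm (distance of any of spray_tin, tape_reel, dust_brush from where it was at the start of the episode above 0.02 m).
It also fails if it takes over 72 s, if anything falls off the work surface, if the arm or the gripper's body presses on something with over 40 N, if the wrist force passes 120 N, or if a joint passes its speed limit or range.

## Working session

There is one attempt and no reset: what is moved stays moved. The work goes in short steps, Python scripts to look and compute and a tool call to move; the robot and the scene stay as the last step left them, time stands still between calls to the robot, and variables do not carry over. Pictures are saved under pics/ and viewed, at most 10 in all, crops included, and the job is handed in when it is done.

Besides the shell and the picture viewer there is one more tool, called after "Request:" by a JSON object that holds its "api" and its "payload". step_arm: Moves the arm, as the interface text tells. Its arguments: {"type":"object","properties":{"motion":{"type":"array","items":{"type":"array"}},"grip_force":{"type":"number"}},"required":["motion"]}

```bash
mkdir -p pics; ls; python3 - <<'E'
from bench import r
import cv2,numpy as np
s=r.observe();print(s)
for n in("top","side"):
    d=r.snapshot(n);cv2.imwrite(f"pics/{n}0.png",cv2.resize(d["img"][:,:,::-1],(800,600),interpolation=cv2.INTER_CUBIC));print(n,d["K"],d["extrinsics"])
    cv2.imwrite(f"{n}_raw.png",d["img"][:,:,::-1])
E
```

```text
pics
{'time': 0.0, 'qpos': array([ 6.45729787e+01,  1.58463212e+01,  8.62927724e+01,  5.42324685e-04,
        7.79641970e+01, -6.93191924e+00]), 'joint_vel': array([ 0.08378265, -0.00429391, -0.07570375,  0.0146045 ,  0.00405724,
        0.01278227]), 'tau': array([ 2.35788306e-03, -4.04587412e+01, -2.37234271e+01,  7.01795169e-02,
        3.45919677e-02, -1.51259792e-04]), 'position': array([0.18215129, 0.5447872 , 0.20463474]), 'tool_rot': array([[-9.48350059e-01,  3.17224768e-01, -7.82396350e-04],
       [ 3.17225652e-01,  9.48348695e-01, -1.62415876e-03],
       [ 2.26761171e-04, -1.78846725e-03, -9.99998375e-01]]), 'wrist_force': array([ 0.69740452,  0.20431384, -0.47372511]), 'torque': array([ 0.0179095 , -0.06243711,  0.03426477]), 'gripper_force': 0.0, 'width': 0.09412581356005949}
top [[427.62339854   0.         283.53043731]
 [  0.         427.62339854 208.99398069]
 [  0.           0.           1.        ]] [[ 0.02275001 -0.99495465  0.09771228  0.43637105]
 [-0.99959529 -0.02430747 -0.01477838 -0.00284307]
 [ 0.01707895 -0.09733653 -0.99510497  1.00418547]
 [ 0.          0.          0.          1.        ]]
side [[524.64388908   0.         284.49513166]
 [  0.         524.64388908 210.00463851]
 [  0.           0.           1.        ]] [[ 0.94631913 -0.22317943  0.2338184   0.19704577]
 [-0.32270185 -0.61083428  0.72301106 -0.97746032]
 [-0.0185369  -0.75965283 -0.65006458  0.9508562 ]
 [ 0.          0.          0.          1.        ]]
```

View pics/top0.png

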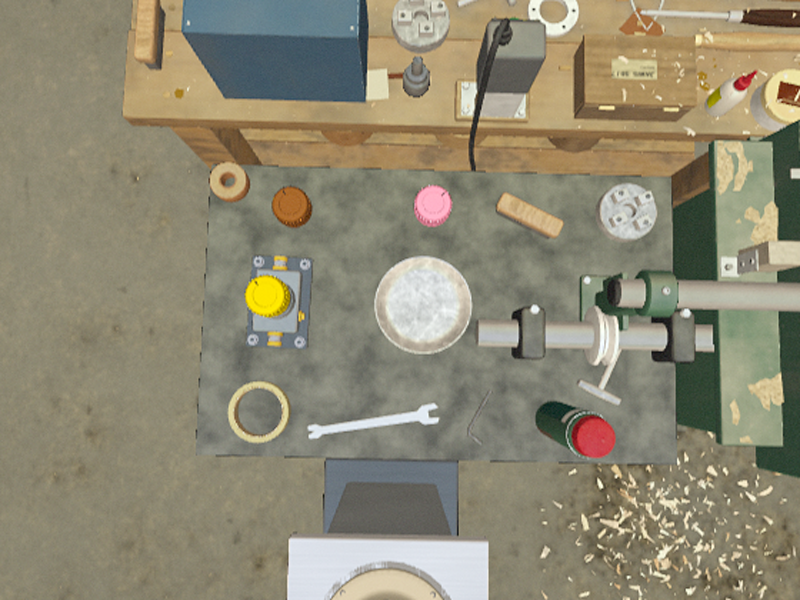

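View pics/side0.png

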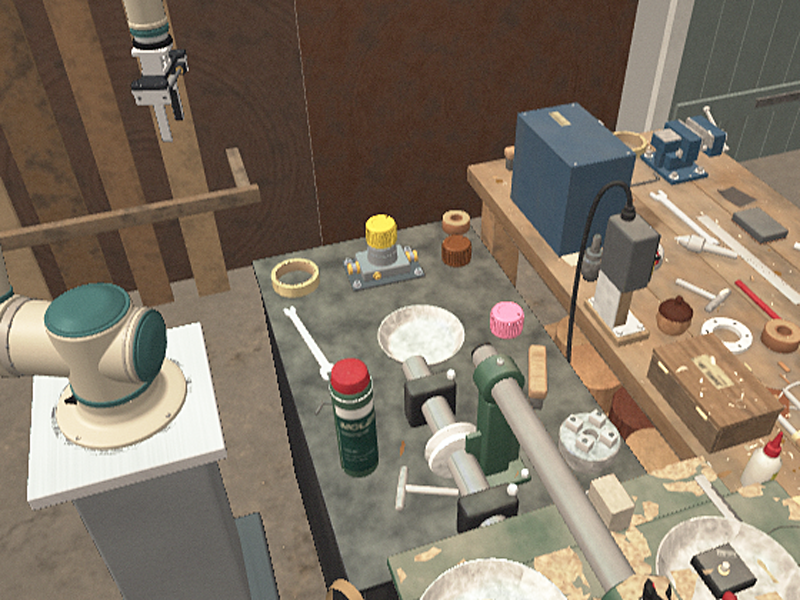

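The top view shows the yellow cap on the strainer at about (268,297) and the dish at (423,305). The tape is at (258,412), the tin at (590,436) and the brush at (530,215).
Things that could be taken for the cap: yellow (268,297), brown (291,206) and pink (432,205). I choose the yellow one, since it sits on the grey housing with the brass unions. Next is one close crop to check it.

```bash
cat > h.py <<'E'
import numpy as np,cv2
def ray(d,u,v,z):
    T=np.array(d["extrinsics"]);p=T[:3,:3]@np.linalg.inv(d["K"])@[u,v,1]
    return T[:3,3]+p*(z-T[2,3])/p[2]
def proj(d,P):
    T=np.linalg.inv(d["extrinsics"]);c=T[:3,:3]@np.array(P)+T[:3,3];q=d["K"]@c;return q[:2]/q[2]
E
python3 - <<'E'
from bench import r
from h import *
d=r.snapshot("top");s=r.snapshot("side")
a=cv2.resize(d["img"][170:260,160:340,::-1],None,fx=4,fy=4,interpolation=cv2.INTER_CUBIC)[:, :400]
b=cv2.resize(s["img"][140:230,230:330,::-1],None,fx=4,fy=4,interpolation=cv2.INTER_CUBIC)
cv2.imwrite("pics/crop1.png",np.hstack([a,b]))
k=.7
for n,p,z in[("plate"+str(i),q,.006) for i,q in enumerate([(258,262),(305,264),(252,341),(300,343)])]+[("captop",(268,296),.117),("dishrim",(423,304.5),.028),("dishfloor",(421,303),.002),("tape",(258,412),.0125),("tin",(593,436),.214),("brown",(291,206),.04),("pink",(432,205),.04)]:
    print(n,ray(d,p[0]*k,p[1]*k,z).round(3))
for n,p,z in[("captop",(381,224),.117),("dishrim",(421,334),.028)]: print("side",n,ray(s,p[0]*k,p[1]*k,z).round(3))
E
```

```text
plate0 [0.589 0.226 0.006]
plate1 [0.588 0.148 0.006]
plate2 [0.459 0.229 0.006]
plate3 [0.458 0.151 0.006]
captop [0.522 0.183 0.117]
dishrim [ 0.523 -0.046  0.028]
dishfloor [ 0.528 -0.044  0.002]
tape [0.346 0.213 0.012]
tin [ 0.343 -0.259  0.214]
brown [0.676 0.169 0.04 ]
pink [ 0.684 -0.057  0.04 ]
side captop [0.524 0.182 0.117]
side dishrim [ 0.523 -0.049  0.028]
```

View pics/crop1.png

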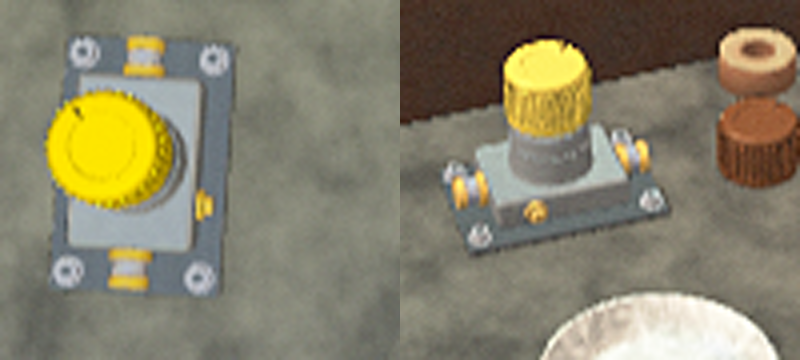

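The close crop confirms it: yellow cap with a black mark on the neck of the grey housing, top-face centre at about (265,296) in the enlarged view. The strainer axis is at about (0.523, 0.187) and the dish centre at about (0.523, -0.047). I'll move above the cap, then wind the wrist to give the longest counter-clockwise stroke.

Request:
{"api": "step_arm", "payload": {"motion": [[0.094, [-0.0437, -0.0231, 0], 0], [0.094, [-0.0437, -0.0231, 0], 0], [0.094, [-0.0437, -0.0231, 0], 0], [0.094, [-0.0437, -0.0231, 0], 0], [0.094, [-0.0437, -0.0231, 0], 0], [0.094, [-0.0437, -0.0231, 0], 0], [0.094, [-0.0437, -0.0231, 0], 0], [0.094, [-0.0437, -0.0231, 0], 0], [0.094, [-0.0437, -0.0231, 0], 0], [0.094, [-0.0437, -0.0231, 0], 0], [0.094, [0, 0, 0], 0.1]], "grip_force": 20}}

```text
time: 1.58
position: [0.526, 0.1849, 0.2049]
tool_rot: [[-0.909, 0.417, 0.001], [0.417, 0.909, -0.001], [-0.001, -0.001, -1.0]]
wrist_force: [-1.2, 0.6, -1.0]
width: 0.0937
gripper_force: 0.0
```

Request:
{"api": "step_arm", "payload": {"motion": [[0.094, [0, 0, 0], 0.18], [0.094, [0, 0, 0], 0.18], [0.094, [0, 0, 0], 0.18], [0.094, [0, 0, 0], 0.18], [0.094, [0, 0, 0], 0.18], [0.094, [0, 0, 0], 0.18], [0.094, [0, 0, 0], 0.18], [0.094, [0, 0, 0], 0.18], [0.094, [0, 0, 0], 0.18], [0.094, [0, 0, 0], 0.18], [0.094, [0, 0, 0], 0.18], [0.094, [0, 0, 0], 0.18], [0.094, [0, 0, 0], 0.18], [0.094, [0, 0, 0], 0.18], [0.094, [0, 0, 0], 0.18], [0.094, [0, 0, 0], 0.18], [0.094, [0, 0, 0], 0.18], [0.094, [0, 0, 0], 0.18], [0.094, [0, 0, 0], 0]]}}

```text
time: 3.95
position: [0.5234, 0.1876, 0.2053]
tool_rot: [[0.868, -0.496, -0.0], [-0.496, -0.868, 0.0], [-0.0, 0.0, -1.0]]
wrist_force: [0.5, 0.1, 0.1]
width: 0.0938
gripper_force: 0.0
```

```bash
cat >> h.py <<'E'
def st(r,tgt=None):
    s=r.observe();print("t",round(s["time"],2),"q",s["qpos"].round(1),"p",s["position"].round(4),"F",s["wrist_force"].round(1),"M",s["torque"].round(2),"w",round(s["width"],4),"g",round(s["gripper_force"],1))
    if tgt is not None: print("tool shift",(s["tool_rot"].T@(np.array(tgt)-s["position"])).round(4))
    return s
E
python3 - <<'E'
from bench import r
from h import *
st(r,[.523,.187,.079])
d=r.snapshot("top");print("cap px",proj(d,[.523,.187,.117]),"edges",proj(d,[.523,.2175,.117]),proj(d,[.5535,.187,.117]),proj(d,[.523,.1565,.117]))
E
```

```text
t 3.95 q [ 12.5  14.2  88.5   0.   77.3 132.3] p [0.5234 0.1876 0.2053] F [0.5 0.1 0.1] M [0.09 0.16 0.01] w 0.0938 g 0.0
tool shift [-0.      0.0007  0.1263]
cap px [185.85460596 206.85181139] edges [171.12430265 206.49372833] [186.51397223 192.30263953] [200.56997137 207.20953131]
```

Request:
{"api": "step_arm", "payload": {"motion": [[0.094, [0, 0, 0.03], 0], [0.094, [0, 0, 0.03], 0], [0.094, [0, 0, 0.03], 0], [0.094, [0, 0, 0.02], 0], [0.094, [0, 0, 0.016], 0], [0.08, [0, 0, 0], 0], [0.068, [0, 0, 0], 0], [0.064, [0, 0, 0], 0], [0.05, [0, 0, 0], 0], [0.05, [0, 0, 0], 0], [0.05, [0, 0, 0], 0]], "grip_force": 15}}

```text
time: 5.38
position: [0.5248, 0.1886, 0.0803]
tool_rot: [[0.867, -0.498, 0.003], [-0.498, -0.867, 0.002], [0.001, -0.003, -1.0]]
wrist_force: [1.4, 3.7, 2.7]
width: 0.0607
gripper_force: 15.0
```

```bash
python3 - <<'E'
from bench import r
from h import *
st(r)
E
```

```text
t 5.38 q [1.260e+01 1.990e+01 9.940e+01 1.000e-01 6.060e+01 1.324e+02] p [0.5248 0.1886 0.0803] F [1.4 3.7 2.7] M [ 0.73 -0.2  -0.06] w 0.0607 g 15.0
```

Request:
{"api": "step_arm", "payload": {"motion": [[0.05, [0.0007, -0.0015, 0], 0], [0.05, [0, 0, 0], -0.1], [0.05, [0, 0, 0], -0.1], [0.05, [0, 0, 0], -0.1], [0.05, [0, 0, 0], -0.1], [0.05, [0, 0, 0], -0.1], [0.05, [0, 0, 0], -0.1], [0.05, [0, 0, 0], 0]], "grip_force": 20}}

```text
time: 6.38
position: [0.5253, 0.1884, 0.0801]
tool_rot: [[0.997, 0.078, 0.001], [0.078, -0.997, -0.0], [0.001, 0.0, -1.0]]
wrist_force: [1.3, 2.1, 6.8]
width: 0.0607
gripper_force: 20.0
```

```bash
python3 - <<'E'
from bench import r
from h import *
st(r)
d=r.snapshot("top");
cv2.imwrite("pics/t1.png",cv2.resize(d["img"][150:260,120:260,::-1],None,fx=5,fy=5,interpolation=cv2.INTER_CUBIC))
E
```

```text
t 6.38 q [12.6 20.  99.2 -0.  60.8 98.1] p [0.5253 0.1884 0.0801] F [1.3 2.1 6.8] M [0.32 0.06 0.07] w 0.0607 g 20.0
```

Request:
{"api": "step_arm", "payload": {"motion": [[0.05, [0, 0, 0], -0.1], [0.05, [0, 0, 0], -0.1], [0.05, [0, 0, 0], -0.1], [0.05, [0, 0, 0], -0.1], [0.05, [0, 0, -0.0005], 0]]}}

```text
time: 7.05
position: [0.5253, 0.1886, 0.0807]
tool_rot: [[0.888, 0.46, 0.001], [0.46, -0.888, 0.0], [0.001, 0.0, -1.0]]
wrist_force: [0.3, 2.3, 6.2]
width: 0.061
gripper_force: 20.0
```

```bash
python3 - <<'E'
from bench import r
from h import *
st(r)
E
```

```text
t 7.05 q [12.6 20.  99.2 -0.  60.8 75.2] p [0.5253 0.1886 0.0807] F [0.3 2.3 6.2] M [ 0.33 -0.02 -0.04] w 0.061 g 20.0
```

Request:
{"api": "step_arm", "payload": {"motion": [[0.05, [0, 0, -0.0002], -0.1], [0.05, [0, 0, -0.0002], -0.1], [0.05, [0, 0, -0.0002], -0.1], [0.05, [0, 0, -0.0003], -0.1], [0.05, [0, 0, -0.0003], -0.1], [0.05, [0, 0, -0.0003], -0.1], [0.05, [0, 0, 0], 0]]}}

```text
time: 7.92
position: [0.525, 0.1889, 0.0823]
tool_rot: [[0.473, 0.881, 0.001], [0.881, -0.473, 0.001], [0.001, 0.0, -1.0]]
wrist_force: [-0.3, 3.0, 7.0]
width: 0.0607
gripper_force: 20.0
```

```bash
python3 - <<'E'
from bench import r
from h import *
st(r)
E
```

```text
t 7.92 q [12.6 19.9 99.   0.  61.1 40.8] p [0.525  0.1889 0.0823] F [-0.3  3.   7. ] M [ 0.57  0.14 -0.04] w 0.0607 g 20.0
```

Request:
{"api": "step_arm", "payload": {"motion": [[0.05, [0, 0, -0.0005], -0.12], [0.05, [0, 0, -0.0005], -0.12], [0.05, [0, 0, -0.0006], -0.12], [0.05, [0, 0, -0.0005], -0.12], [0.05, [0, 0, -0.0006], -0.12], [0.05, [0, 0, -0.0005], -0.12], [0.05, [0, 0, -0.0006], -0.12], [0.05, [0, 0, -0.0005], -0.12], [0.05, [0, 0, 0], 0]]}}

```text
time: 9.05
position: [0.5246, 0.189, 0.0865]
tool_rot: [[-0.451, 0.893, -0.0], [0.893, 0.451, 0.001], [0.001, 0.0, -1.0]]
wrist_force: [-0.9, 3.7, 6.8]
width: 0.0608
gripper_force: 20.0
```

```bash
python3 - <<'E'
from bench import r
from h import *
st(r)
E
```

```text
t 9.05 q [ 12.6  19.6  98.7   0.1  61.7 -14.2] p [0.5246 0.189  0.0865] F [-0.9  3.7  6.8] M [0.62 0.23 0.  ] w 0.0608 g 20.0
```

Request:
{"api": "step_arm", "payload": {"motion": [[0.05, [0, 0, -0.0005], -0.12], [0.05, [0, 0, -0.0005], -0.12], [0.05, [0, 0, -0.0006], -0.12], [0.05, [0, 0, -0.0005], -0.12], [0.05, [0, 0, -0.0006], -0.12], [0.05, [0, 0, -0.0005], -0.12], [0.05, [0, 0, -0.0006], -0.12], [0.05, [0, 0, -0.0005], -0.12], [0.05, [0, 0, -0.0006], -0.12], [0.05, [0, 0, -0.0005], -0.12], [0.05, [0, 0, 0], 0]]}}

```text
time: 10.42
position: [0.5243, 0.1885, 0.0918]
tool_rot: [[-0.995, -0.097, -0.001], [-0.097, 0.995, -0.0], [0.001, -0.0, -1.0]]
wrist_force: [-0.9, 1.4, 6.4]
width: 0.0609
gripper_force: 20.0
```

Request:
{"api": "step_arm", "payload": {"motion": [[0.05, [0, 0, -0.0005], -0.12], [0.05, [0, 0, -0.0005], -0.12], [0.05, [0, 0, -0.0006], -0.12], [0.05, [0, 0, -0.0005], -0.12], [0.05, [0, 0, -0.0006], -0.12], [0.05, [0, 0, -0.0005], -0.12], [0.05, [0, 0, -0.0006], -0.12], [0.05, [0, 0, -0.0005], -0.12], [0.05, [0, 0, -0.0006], -0.12], [0.05, [0, 0, 0], 0]]}}

```text
time: 11.68
position: [0.5245, 0.1879, 0.0967]
tool_rot: [[-0.384, -0.924, -0.001], [-0.924, 0.384, -0.001], [0.001, 0.0, -1.0]]
wrist_force: [-1.7, 0.7, 7.5]
width: 0.0606
gripper_force: 20.0
```

```bash
python3 - <<'E'
from bench import r
from h import *
st(r)
E
```

```text
t 11.68 q [ 1.260e+01  1.900e+01  9.800e+01 -1.000e-01  6.300e+01 -1.448e+02] p [0.5245 0.1879 0.0967] F [-1.7  0.7  7.5] M [0.21 0.23 0.  ] w 0.0606 g 20.0
```

Request:
{"api": "step_arm", "payload": {"motion": [[0.085, [0, 0, 0], 0], [0.085, [0, 0, 0], 0], [0.085, [0, 0, 0], 0], [0.085, [0, 0, 0], 0.15], [0.085, [0, 0, 0], 0.18], [0.085, [0, 0, 0], 0.18], [0.085, [0, 0, 0], 0.18], [0.085, [0, 0, 0], 0.18], [0.085, [0, 0, 0], 0.18], [0.085, [0, 0, 0], 0.18], [0.085, [0, 0, 0], 0.18], [0.085, [0, 0, 0], 0.18], [0.085, [0, 0, 0], 0.18], [0.085, [0, 0, 0], 0.18], [0.085, [0, 0, 0], 0.1], [0.085, [0, 0, 0], 0]]}}

```text
time: 13.68
position: [0.5247, 0.1884, 0.0958]
tool_rot: [[-0.644, 0.765, -0.001], [0.765, 0.644, -0.0], [0.0, -0.001, -1.0]]
wrist_force: [-0.4, 0.5, -0.1]
width: 0.0849
gripper_force: 0.0
```

```bash
python3 - <<'E'
from bench import r
from h import *
st(r)
d=r.snapshot("top");e=r.snapshot("side")
a=cv2.resize(d["img"][160:250,140:240,::-1],None,fx=4,fy=4,interpolation=cv2.INTER_CUBIC)
b=cv2.resize(e["img"][120:210,220:320,::-1],None,fx=4,fy=4,interpolation=cv2.INTER_CUBIC)
cv2.imwrite("pics/t2.png",np.hstack([a,b]))
E
```

```text
t 13.68 q [ 12.6  19.1  98.   -0.   62.9 -27.4] p [0.5247 0.1884 0.0958] F [-0.4  0.5 -0.1] M [-0.1  -0.02  0.02] w 0.0849 g 0.0
```

View pics/t2.png

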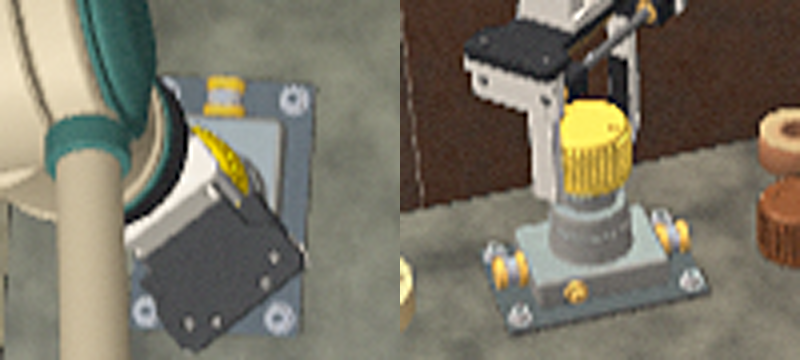

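The side crop shows the cap risen, with the neck visible below it at (600,200), still level and centred between the fingers. I'll regrasp and continue turning.

Request:
{"api": "step_arm", "payload": {"motion": [[0.07, [0, 0, 0], 0], [0.064, [0, 0, 0], 0], [0.05, [0, 0, 0], 0], [0.05, [0, 0, 0], 0], [0.05, [0, 0, 0], 0], [0.05, [0, 0, -0.0005], -0.12], [0.05, [0, 0, -0.0005], -0.12], [0.05, [0, 0, -0.0006], -0.12], [0.05, [0, 0, -0.0005], -0.12], [0.05, [0, 0, -0.0006], -0.12], [0.05, [0, 0, -0.0005], -0.12], [0.05, [0, 0, -0.0006], -0.12], [0.05, [0, 0, 0], 0]]}}

```text
time: 15.4
position: [0.5248, 0.1886, 0.0998]
tool_rot: [[-0.999, 0.034, -0.0], [0.034, 0.999, 0.0], [0.0, 0.0, -1.0]]
wrist_force: [0.1, -0.3, -1.1]
width: 0.0611
gripper_force: 20.0
```

```bash
python3 - <<'E'
from bench import r
from h import *
st(r)
E
```

```text
t 15.4 q [ 12.6  18.9  97.7   0.   63.4 -75.4] p [0.5248 0.1886 0.0998] F [ 0.1 -0.3 -1.1] M [ 0.03 -0.02 -0.03] w 0.0611 g 20.0
```

Force is now just the cap's weight, so it looks free. I'll turn a bit more and do a small test lift.

Request:
{"api": "step_arm", "payload": {"motion": [[0.05, [0, 0, -0.0006], -0.12], [0.05, [0, 0, -0.0006], -0.12], [0.05, [0, 0, -0.001], 0], [0.05, [0, 0, -0.001], 0], [0.05, [0, 0, -0.001], 0], [0.05, [0, 0, -0.001], 0], [0.05, [0, 0, 0], 0]]}}

```text
time: 16.27
position: [0.525, 0.1886, 0.1052]
tool_rot: [[-0.979, -0.205, 0.0], [-0.205, 0.979, 0.0], [-0.0, 0.0, -1.0]]
wrist_force: [0.5, 0.3, -1.8]
width: 0.0614
gripper_force: 20.0
```

```bash
python3 - <<'E'
from bench import r
from h import *
st(r)
E
```

```text
t 16.27 q [ 12.6  18.6  97.3   0.   64.1 -89.2] p [0.525  0.1886 0.1052] F [ 0.5  0.3 -1.8] M [-0.02  0.03 -0.01] w 0.0614 g 20.0
```

Request:
{"api": "step_arm", "payload": {"motion": [[0.05, [0, 0, -0.006], 0], [0.05, [0, 0, -0.012], 0], [0.05, [0, 0, -0.014], 0], [0.05, [0, 0, -0.014], 0], [0.05, [0, 0, -0.014], 0], [0.05, [0, 0, -0.014], 0], [0.05, [0, 0, -0.01], 0], [0.05, [0, 0, 0], 0], [0.05, [0, 0, 0], 0]]}}

```text
time: 17.4
position: [0.5246, 0.1885, 0.1886]
tool_rot: [[-0.979, -0.206, -0.001], [-0.206, 0.979, -0.0], [0.001, 0.0, -1.0]]
wrist_force: [0.0, -0.1, -1.5]
width: 0.061
gripper_force: 20.0
```

```bash
python3 - <<'E'
from bench import r
from h import *
st(r,[.43,.075,.012])
e=r.snapshot("side")
cv2.imwrite("pics/t3.png",cv2.resize(e["img"][90:240,200:350,::-1],None,fx=4,fy=4,interpolation=cv2.INTER_CUBIC))
E
```

```text
t 17.4 q [ 12.6  14.9  90.    0.   75.2 -89.3] p [0.5246 0.1885 0.1886] F [ 0.  -0.1 -1.5] M [ 0.09  0.01 -0.03] w 0.061 g 20.0
tool shift [ 0.1157 -0.0916  0.1767]
```

View pics/t3.png

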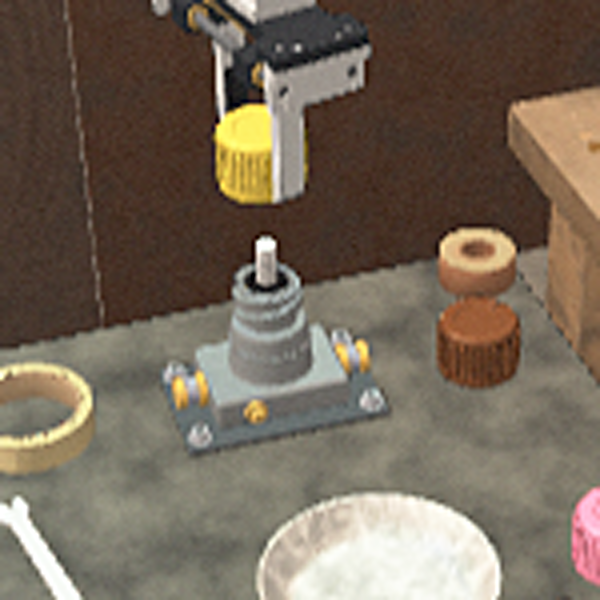

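The cap hangs clear in the gripper at (258,150). The cartridge stem stands in the neck at (265,260). Now I'll carry the cap to the bare spot and lower it.

Request:
{"api": "step_arm", "payload": {"motion": [[0.05, [0.0193, -0.0153, 0], 0], [0.05, [0.0193, -0.0153, 0], 0], [0.05, [0.0193, -0.0153, 0], 0], [0.05, [0.0193, -0.0153, 0], 0], [0.05, [0.0193, -0.0153, 0], 0], [0.05, [0.0193, -0.0153, 0], 0], [0.05, [0, 0, 0.02], 0], [0.05, [0, 0, 0.03], 0], [0.05, [0, 0, 0.03], 0], [0.05, [0, 0, 0.03], 0], [0.05, [0, 0, 0.03], 0], [0.05, [0, 0, 0.02], 0], [0.05, [0, 0, 0.01], 0], [0.05, [0, 0, 0.004], 0], [0.05, [0, 0, 0], 0]]}}

```text
time: 19.32
position: [0.4308, 0.075, 0.0153]
tool_rot: [[-0.979, -0.206, 0.001], [-0.206, 0.979, 0.0], [-0.001, -0.0, -1.0]]
wrist_force: [-0.1, 0.3, -1.2]
width: 0.0613
gripper_force: 20.0
```

Request:
{"api": "step_arm", "payload": {"motion": [[0.05, [0, 0, 0.001], 0], [0.05, [0, 0, 0.001], 0], [0.05, [0, 0, 0.001], 0], [0.05, [0, 0, 0.001], 0], [0.05, [0, 0, 0.0005], 0], [0.05, [0, 0, 0], 0]]}}

```text
time: 20.08
position: [0.4305, 0.0749, 0.0105]
tool_rot: [[-0.979, -0.206, -0.0], [-0.206, 0.979, 0.0], [0.0, 0.0, -1.0]]
wrist_force: [-1.2, -0.9, -1.2]
width: 0.0614
gripper_force: 20.0
```

```bash
python3 - <<'E'
from bench import r
from h import *
st(r)
E
```

```text
t 20.07 q [   0.7   16.3  118.7    0.    45.  -101.1] p [0.4305 0.0749 0.0105] F [-1.2 -0.9 -1.2] M [ 0.02 -0.    0.  ] w 0.0614 g 20.0
```

Request:
{"api": "step_arm", "payload": {"motion": [[0.05, [0, 0, 0.001], 0], [0.05, [0, 0, 0.001], 0], [0.05, [0, 0, 0.001], 0], [0.05, [0, 0, 0.001], 0], [0.05, [0, 0, 0], 0]]}}

```text
time: 20.7
position: [0.4304, 0.0749, 0.0065]
tool_rot: [[-0.979, -0.206, -0.0], [-0.206, 0.979, 0.0], [0.0, 0.0, -1.0]]
wrist_force: [0.2, -0.5, -2.1]
width: 0.0608
gripper_force: 20.0
```

```bash
python3 - <<'E'
from bench import r
from h import *
st(r)
E
```

```text
t 20.7 q [   0.7   16.6  119.     0.    44.4 -101.1] p [0.4304 0.0749 0.0065] F [ 0.2 -0.5 -2.1] M [0.07 0.01 0.04] w 0.0608 g 20.0
```

Request:
{"api": "step_arm", "payload": {"motion": [[0.05, [0, 0, 0.001], 0], [0.05, [0, 0, 0.0005], 0], [0.05, [0, 0, 0.0005], 0], [0.05, [0, 0, 0], 0]]}}

```text
time: 21.2
position: [0.4305, 0.075, 0.0045]
tool_rot: [[-0.979, -0.206, -0.0], [-0.206, 0.979, 0.0], [0.0, 0.0, -1.0]]
wrist_force: [0.4, -0.1, -0.4]
width: 0.0612
gripper_force: 20.0
```

```bash
python3 - <<'E'
from bench import r
from h import *
st(r)
E
```

```text
t 21.2 q [   0.7   16.8  119.2    0.    44.  -101.1] p [0.4305 0.075  0.0045] F [ 0.4 -0.1 -0.4] M [ 0.03 -0.   -0.02] w 0.0612 g 20.0
```

Request:
{"api": "step_arm", "payload": {"motion": [[0.05, [0, 0, 0.0005], 0], [0.05, [0, 0, 0.0005], 0], [0.05, [0, 0, 0], 0]]}}

```text
time: 21.58
position: [0.4305, 0.0749, 0.0035]
tool_rot: [[-0.979, -0.206, -0.0], [-0.206, 0.979, 0.0], [0.0, 0.0, -1.0]]
wrist_force: [0.5, 0.1, -1.4]
width: 0.0613
gripper_force: 20.0
```

```bash
python3 - <<'E'
from bench import r
from h import *
st(r)
E
```

```text
t 21.57 q [   0.7   16.9  119.2    0.    43.9 -101.1] p [0.4305 0.0749 0.0035] F [ 0.5  0.1 -1.4] M [ 0.01 -0.03 -0.03] w 0.0613 g 20.0
```

Request:
{"api": "step_arm", "payload": {"motion": [[0.05, [0, 0, 0.0005], 0], [0.05, [0, 0, 0.0005], 0], [0.05, [0, 0, 0], 0]]}}

```text
time: 21.95
position: [0.4306, 0.075, 0.003]
tool_rot: [[-0.979, -0.206, 0.0], [-0.206, 0.979, 0.0], [-0.0, -0.0, -1.0]]
wrist_force: [-1.7, 1.5, 5.4]
width: 0.0612
gripper_force: 20.0
```

```bash
python3 - <<'E'
from bench import r
from h import *
st(r)
E
```

```text
t 21.95 q [   0.7   16.9  119.3    0.    43.8 -101.1] p [0.4306 0.075  0.003 ] F [-1.7  1.5  5.4] M [-0.1   0.25 -0.01] w 0.0612 g 20.0
```

Contact: the cap is down. I'll release it and go up, then over the stem.

Request:
{"api": "step_arm", "payload": {"motion": [[0.061, [0, 0, 0], 0], [0.066, [0, 0, 0], 0], [0.075, [0, 0, 0], 0], [0.085, [0, 0, 0], 0], [0.085, [0, 0, 0], 0], [0.085, [0, 0, -0.01], 0], [0.085, [0, 0, -0.03], 0], [0.085, [0, 0, -0.04], 0], [0.085, [0, 0, -0.04], 0], [0.085, [0, 0, -0.04], 0], [0.06, [0, 0, -0.03], 0], [0.06, [-0.0193, 0.0153, 0], 0], [0.06, [-0.0193, 0.0153, 0], 0], [0.06, [-0.0193, 0.0153, 0], 0], [0.06, [-0.0193, 0.0153, 0], 0], [0.06, [-0.0193, 0.0153, 0], 0], [0.06, [-0.0193, 0.0153, 0], 0], [0.06, [0, 0, 0], 0]], "grip_force": 15}}

```text
time: 24.2
position: [0.5255, 0.1894, 0.1928]
tool_rot: [[-0.978, -0.207, 0.0], [-0.207, 0.978, 0.0], [-0.0, 0.0, -1.0]]
wrist_force: [-0.2, 0.0, -0.6]
width: 0.0603
gripper_force: 0.0
```

```bash
python3 - <<'E'
from bench import r
from h import *
st(r,[.5248,.1886,.109])
d=r.snapshot("top");e=r.snapshot("side")
a=cv2.resize(d["img"][150:300,140:290,::-1],(400,400),interpolation=cv2.INTER_CUBIC)
b=cv2.resize(e["img"][120:270,200:350,::-1],(400,400),interpolation=cv2.INTER_CUBIC)
cv2.imwrite("pics/t4.png",np.hstack([a,b]))
k=400/150
for P in[(.4306,.075,.043),(.5248,.1886,.134)]:print(((proj(d,P)-[140,150])*k).round(),((proj(e,P)-[200,120])*k+[400,0]).round())
E
```

```text
t 24.2 q [ 12.7  14.8  89.5   0.   75.7 -89.3] p [0.5255 0.1894 0.1928] F [-0.2  0.  -0.6] M [ 0.02  0.01 -0.  ] w 0.0603 g 0.0
tool shift [ 0.0009 -0.0006  0.0838]
[270. 274.] [524. 235.]
[116. 147.] [576.  81.]
```

View pics/t4.png

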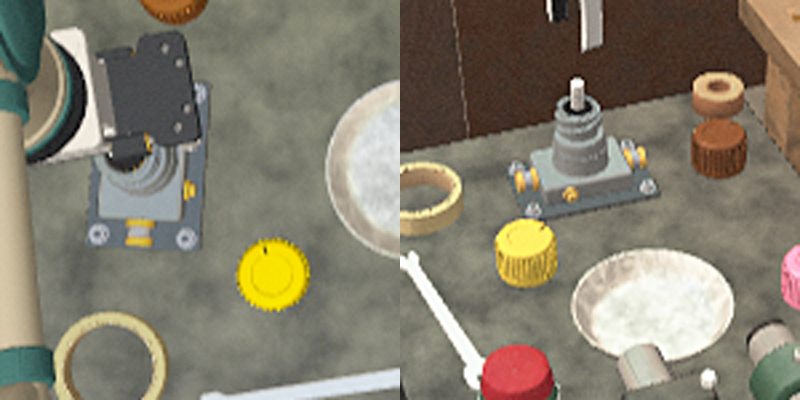

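The cap lies flat on the bare top at (272,274), and in the side view at (525,250). The stem tip in the side view is at (577,82), against (576,81) predicted. I'll descend and grip the stem.

Request:
{"api": "step_arm", "payload": {"motion": [[0.05, [0.0005, -0.0005, 0.02], 0], [0.05, [0.0004, 0, 0.02], 0], [0.05, [0, 0, 0.02], 0], [0.05, [0, 0, 0.015], 0], [0.05, [0, 0, 0.0085], 0], [0.03, [0, 0, 0], 0], [0.022, [0, 0, 0], 0], [0.018, [0, 0, 0], 0], [0.005, [0, 0, 0], 0], [0.005, [0, 0, 0], 0], [0.005, [0, 0, 0], 0]], "grip_force": 15}}

```text
time: 25.68
position: [0.5244, 0.1881, 0.1094]
tool_rot: [[-0.979, -0.206, 0.001], [-0.206, 0.979, 0.0], [-0.001, 0.0, -1.0]]
wrist_force: [0.0, -0.1, 1.4]
width: 0.0144
gripper_force: 15.0
```

```bash
python3 - <<'E'
from bench import r
from h import *
st(r,[.525,-.047,.19])
E
```

```text
t 25.68 q [ 12.6  18.3  97.    0.   64.6 -89.3] p [0.5244 0.1881 0.1094] F [ 0.  -0.1  1.4] M [ 0.08  0.04 -0.01] w 0.0144 g 15.0
tool shift [ 0.0477 -0.2301 -0.0807]
```

Request:
{"api": "step_arm", "payload": {"motion": [[0.005, [0, 0, -0.006], 0], [0.005, [0, 0, -0.012], 0], [0.005, [0, 0, -0.015], 0], [0.005, [0, 0, -0.015], 0], [0.005, [0, 0, -0.015], 0], [0.005, [0, 0, -0.015], 0], [0.005, [0, 0, -0.005], 0], [0.005, [0.002, -0.01, 0], 0], [0.005, [0.004, -0.02, 0], 0], [0.005, [0.005, -0.025, 0], 0], [0.005, [0.006, -0.03, 0], 0], [0.005, [0.006, -0.03, 0], 0], [0.005, [0.006, -0.03, 0], 0], [0.005, [0.006, -0.03, 0], 0], [0.005, [0.006, -0.025, 0], 0], [0.005, [0.004, -0.02, 0], 0], [0.005, [0.003, -0.01, 0], 0], [0.005, [0, 0, 0], 0]]}}

```text
time: 27.92
position: [0.5239, -0.0479, 0.1917]
tool_rot: [[-0.979, -0.204, -0.001], [-0.204, 0.979, 0.0], [0.001, 0.001, -1.0]]
wrist_force: [0.3, 0.4, -1.4]
width: 0.015
gripper_force: 15.0
```

```bash
python3 - <<'E'
from bench import r
from h import *
s=st(r,[.524,-.047,.054])
d=r.snapshot("top");e=r.snapshot("side")
a=cv2.resize(d["img"][150:300,200:350,::-1],(400,400),interpolation=cv2.INTER_CUBIC)
b=cv2.resize(e["img"][100:250,210:360,::-1],(400,400),interpolation=cv2.INTER_CUBIC)
cv2.imwrite("pics/t5.png",np.hstack([a,b]))
E
```

```text
t 27.93 q [ -12.8   12.1   93.3    0.    74.6 -114.6] p [ 0.5239 -0.0479  0.1917] F [ 0.3  0.4 -1.4] M [-0.    0.03  0.03] w 0.015 g 15.0
tool shift [-0.0004  0.0008  0.1377]
```

View pics/t5.png

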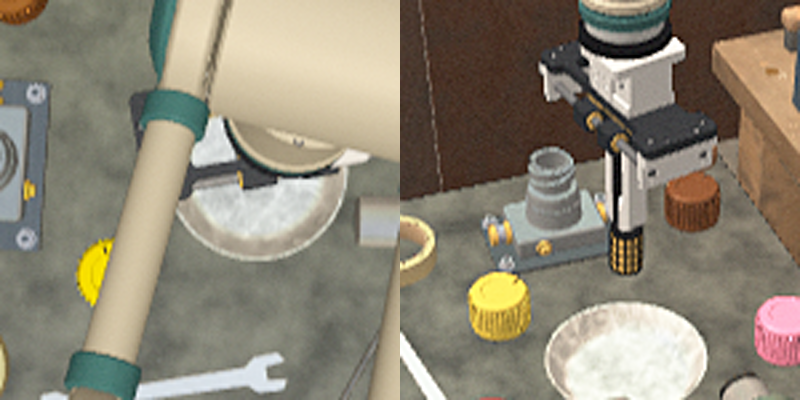

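The cartridge hangs upright over the dish (body in the side view at (627,250)). Before lowering, I'll check the gripper's clearance to the steel shaft end beside the dish.

```bash
python3 - <<'E'
from bench import r
from h import *
d=r.snapshot("top");e=r.snapshot("side")
P=lambda d:d["K"]@np.linalg.inv(d["extrinsics"])[:3]
for a,b in[((480,332),(413,364)),((535,310),(450,374)),((613,292),(480,350))]:
    X=cv2.triangulatePoints(P(d),P(e),np.array(a,float)*.7,np.array(b,float)*.7);print((X[:3]/X[3]).ravel().round(3))
E
```

```text
[ 0.479 -0.135  0.049]
[ 0.514 -0.213  0.089]
[ 0.528 -0.289  0.207]
```

The shaft top is about 65 mm high and the gripper body stays above 149 mm, so it is clear. Lowering.

Request:
{"api": "step_arm", "payload": {"motion": [[0.005, [0, 0.0008, 0.015], 0], [0.005, [0, 0, 0.025], 0], [0.005, [0, 0, 0.025], 0], [0.005, [0, 0, 0.025], 0], [0.005, [0, 0, 0.02], 0], [0.005, [0, 0, 0.015], 0], [0.005, [0, 0, 0.008], 0], [0.005, [0, 0, 0.003], 0], [0.005, [0, 0, 0], 0], [0.005, [0, 0, 0.0005], 0], [0.005, [0, 0, 0.0005], 0], [0.005, [0, 0, 0], 0]]}}

```text
time: 29.62
position: [0.5244, -0.0463, 0.0553]
tool_rot: [[-0.979, -0.206, 0.0], [-0.206, 0.979, 0.0], [-0.0, -0.0, -1.0]]
wrist_force: [-0.3, 0.6, -0.7]
width: 0.0144
gripper_force: 15.0
```

```bash
python3 - <<'E'
from bench import r
from h import *
st(r)
E
```

```text
t 29.62 q [ -12.6   19.2  104.9    0.    55.9 -114.5] p [ 0.5244 -0.0463  0.0553] F [-0.3  0.6 -0.7] M [0.01 0.05 0.  ] w 0.0144 g 15.0
```

Request:
{"api": "step_arm", "payload": {"motion": [[0.005, [0, 0, 0.0007], 0], [0.005, [0, 0, 0.0007], 0], [0.005, [0, 0, 0.0006], 0], [0.005, [0, 0, 0], 0]]}}

```text
time: 30.12
position: [0.5243, -0.0463, 0.053]
tool_rot: [[-0.979, -0.206, -0.0], [-0.206, 0.979, 0.0], [0.0, 0.0, -1.0]]
wrist_force: [-0.3, 0.3, -0.8]
width: 0.0147
gripper_force: 15.0
```

```bash
python3 - <<'E'
from bench import r
from h import *
st(r)
E
```

```text
t 30.12 q [ -12.6   19.3  105.1    0.    55.6 -114.5] p [ 0.5243 -0.0463  0.053 ] F [-0.3  0.3 -0.8] M [ 0.04  0.07 -0.02] w 0.0147 g 15.0
```

Request:
{"api": "step_arm", "payload": {"motion": [[0.005, [0, 0, 0.0005], 0], [0.005, [0, 0, 0.0005], 0], [0.005, [0, 0, 0.0005], 0], [0.005, [0, 0, 0], 0]]}}

```text
time: 30.62
position: [0.5245, -0.0462, 0.0522]
tool_rot: [[-0.979, -0.206, 0.001], [-0.206, 0.979, 0.0], [-0.001, -0.0, -1.0]]
wrist_force: [-1.8, 0.0, 4.5]
width: 0.0144
gripper_force: 15.0
```

```bash
python3 - <<'E'
from bench import r
from h import *
st(r)
E
```

```text
t 30.62 q [ -12.6   19.4  105.1    0.    55.5 -114.5] p [ 0.5245 -0.0462  0.0522] F [-1.8  0.   4.5] M [ 0.12  0.24 -0.06] w 0.0144 g 15.0
```

Contact with the dish floor. I'll release and go straight up.

Request:
{"api": "step_arm", "payload": {"motion": [[0.0155, [0, 0, -0.0003], 0], [0.018, [0, 0, 0], 0], [0.024, [0, 0, 0], 0], [0.034, [0, 0, 0], 0], [0.045, [0, 0, 0], 0], [0.045, [0, 0, 0], 0], [0.045, [0, 0, -0.01], 0], [0.045, [0, 0, -0.02], 0], [0.045, [0, 0, -0.03], 0], [0.045, [0, 0, -0.04], 0], [0.045, [0, 0, -0.04], 0], [0.045, [-0.01, 0.06, 0], 0], [0.045, [-0.01, 0.06, 0], 0], [0.045, [0, 0, 0], 0], [0.045, [0, 0, 0], 0]]}}

```text
time: 32.5
position: [0.5193, 0.0751, 0.1923]
tool_rot: [[-0.978, -0.207, 0.001], [-0.207, 0.978, -0.001], [-0.001, -0.001, -1.0]]
wrist_force: [-1.0, -0.2, 0.1]
width: 0.0456
gripper_force: 0.0
```

```bash
python3 - <<'E'
from bench import r
from h import *
st(r)
d=r.snapshot("top");e=r.snapshot("side")
a=cv2.resize(d["img"][150:300,200:350,::-1],(400,400),interpolation=cv2.INTER_CUBIC)
b=cv2.resize(e["img"][130:280,210:360,::-1],(400,400),interpolation=cv2.INTER_CUBIC)
cv2.imwrite("pics/t6.png",np.hstack([a,b]))
E
```

```text
t 32.5 q [   0.7   11.9   93.5   -0.    74.5 -101.3] p [0.5193 0.0751 0.1923] F [-1.  -0.2  0.1] M [ 0.02  0.01 -0.06] w 0.0456 g 0.0
```

View pics/t6.png

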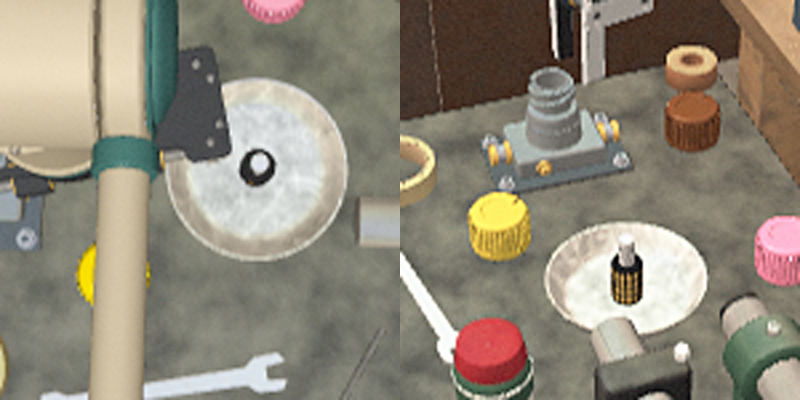

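The cartridge stands upright in the middle of the dish, at (258,168) in the top view and (627,275) in the side view. The cap is flat at (499,225), and the robot is clear of everything.

```bash
python3 -c "
from bench import r
print(r.finish_job())"
```

```text
the job is handed in; nothing more can be done
None
```

I unscrewed the yellow cap with one regrasp and set it flat on the bare cabinet top, stood the cartridge upright in the middle of the dish, and handed the job in at about 33 s; the hand-in call gave no verdict.

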